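# Unclip the tan insole stack

### The arm

A 6-joint arm with a two-finger parallel gripper is mounted at the origin on the work surface. World frame = base frame: x ahead of the robot, y to its left, z up, the work surface at z = 0. Lengths are in mm, angles in rad, forces in N, time in s.
With the tool pointing down it reaches from about 400 to 925 mm from the base axis. Payload 12.5 kg.
Tool frame: the origin (TCP) lies on the mounting face of the last link; the fingertips stand 190 mm ahead of it and the grasp point (between the pads) lies 171 mm ahead of it (env.tcp_to_tips is the distance from the TCP to the fingertips, in mm); x points along the fingers, y is the direction in which the jaws open and shut, and the axes are right-handed (so a half turn about x gives the same grasp; the last joint's range is limited). The gripper opens to 95 mm and grips with 3 to 60 N. Pads are 20 mm wide; open, the fingers measure 119 mm over their backs; the gripper's body (75 mm by 180 mm) begins 59 mm behind the grasp point.
Start: joints at [-1.242, 0.491, 1.559, -0, 1.092, -0.106], TCP at [263.287, -566.838, 404.761] pointing down, gripper open.
Joint ranges: [-3.1, 3.1], [-0.84, 2.19], [0.05, 2.79], [-1.13, 4.28], [0.06, 2.93], [-2.69, 2.69]. Speed limits (rad/s): [2.22, 2.22, 2.79, 3.14, 3.14, 3.14].

### API

Orientations are given as [roll, pitch, yaw] about the fixed x, y, z axes, in that order (R = Rz(yaw) Ry(pitch) Rx(roll)).
In Python, from cell import monitor, cams, job, env gives the robot as it stands. The module is installed in compiled form; this text tells all that it offers.
- The arm moves only by the tool apply_moves, never from a script. Its argument "series" is a list of rows, each a list of 3 entries, a list of its own where there are three numbers: the closure, from -1 (fully open) to 1 (shut), so that 0 is half open, then the shift along the tool's x, y, z in cm, then the turn about the tool's x in rad. A call has 1 to 20 rows; each row is the pose to reach, as a shift and turn from the pose commanded when the call began, along the tool's axes at that moment; what a row does not reach only later rows make up. A row lasts 1/8 s, in which the tool goes at most 62.5 mm and 10.7 degrees, less where a joint would pass 70% of its speed; a pose out of reach is approached as far as the arm can. A call with a gripper value outside its range is refused whole. The fingers move at their own pace and stop on an object; the grip force is fixed at half the most. Time passes only in rows, so rows that repeat a pose let the fingers close. It gives the time, the measured TCP pose, the force and the opening at its end, in the units of the state.
- monitor.state(): the state, without advancing time (a new reading comes with each control period).
- cams.read_camera(name): name is "side" or "top"; returns a dict with "image" (400x640x3 uint8, red, green, blue), "fx", "fy", "cx", "cy" (pixels), "position" and "orientation" of the camera in the world. Camera axes: x right, y down, z forward; pixel columns grow to the right and rows downward; lengths in mm; the calibration is good to about 2 mm. A picture is of the moment at which its call begins. There is no depth.
- job.job_done(): hands the job in, once; it reports no verdict.
The state is a dict: "t": time; "joints": joint angles; "qvel": joint speeds; "tau": joint torques, N m; "eef_pos": TCP position; "tcp_rot": TCP orientation; "ft_force": force on the tool from outside, world axes, zero at the start; "moment": the same for the moment, N m; "opening": opening from 0.0 (shut) to 1.0 (fully open).
Only numpy, scipy, OpenCV 4.12 (cv2) and the standard library are available. Lean on these libraries where they do the work, as an engineer would, in place of code of your own. Each camera call takes 0.05 s, during which the arm holds its last target. There are 200 camera calls.

### The job

I need tan insoles next: pull the spring clip sideways out of the pin on the tan insole stack and put it flat inside the blue parts tray. Leave the clip of the black stack where it is.

Things in the scene. Friction and masses are not known exactly. Their poses are not given: they have to be found in the camera images.
- tan_clip: Clip in the tan stack's pin, 6 mm wire, loose sliding fit. Origin: its underside, below the loop's centre; z up; x along the legs. Pull it out along -x, 60 mm or more. Upright red loop (grip here): x -19 to 19, y 0 to 12, z 0 to 38 mm. Two steel legs flat on the plate: straight one on y = 0, through the pin, to x = 80; bowed one outside the pin, to x = 75, y = 29 mm.
- tan_stack: Tan insoles, 250 x 83 mm, fixed on a 280 x 110 mm board. On top a dark steel plate, upper face 74 mm above bench; through it an 18 mm steel pin, top at 99 mm, with a 9 mm square cross hole just above the plate, along x. Origin: pin axis, bench height; x to the toe, z up. Clip loop 47 mm from pin axis, on the heel side (-x). The black stack differs only in colour.
- black_clip: An identical clip in the pin of the black insole stack: leave it alone. Origin and axes as for tan_clip.
- tray: Open blue tray, loose, 600 g, 200 mm (its x) by 170 mm (its y), 32 mm high, walls and floor 4 mm thick. Origin: centre of its underside; z up.
There are look-alikes about, which are no part of the job. What is shaped like the tan_clip but orange is not meant.

How it is judged:
By the outcome, as a careful person would: the job done as asked, in the order asked, and still so for the second after the job is handed in, with the robot touching nothing.
It also fails if it takes over 37 s, if anything falls off the work surface, if the arm or the gripper's body presses on something with over 40 N, if the wrist force passes 120 N, or if a joint passes its speed limit or range.

## Working session

There is one attempt and no reset: what is moved stays moved. The work goes in short steps, Python scripts to look and compute and a tool call to move; the robot and the scene stay as the last step left them, time stands still between calls to the robot, and variables do not carry over. Pictures are saved under pics/ and viewed, about 8 in all and at most 12, crops included, and the job is handed in when it is done.

Besides the shell and the picture viewer there is one more tool, called after "Emit:" as name([rows], argument=value, ...), one row to a line, values as JSON. apply_moves: Moves the arm, as the interface text tells. Its arguments: {"type":"object","properties":{"series":{"type":"array"}},"required":["series"]}

```bash
mkdir -p pics; cat > h.py <<'E'
import numpy as np, cv2
from scipy.spatial.transform import Rotation as R
from cell import monitor, cams, job, env
def rot(o):
    o=np.array(o,float)
    if o.shape==(3,3): return o
    if o.shape==(4,): return R.from_quat(o).as_matrix()
    return R.from_euler('xyz',o).as_matrix()
def ray(c,u,v):
    return np.array(c['position'],float), rot(c['orientation'])@np.array([(u-c['cx'])/c['fx'],(v-c['cy'])/c['fy'],1.])
def onz(c,u,v,z):
    p,d=ray(c,u,v); return p+d*(z-p[2])/d[2]
def proj(c,P):
    q=rot(c['orientation']).T@(np.array(P,float)-np.array(c['position'])); return c['cx']+c['fx']*q[0]/q[2], c['cy']+c['fy']*q[1]/q[2]
def tri(c1,a,c2,b):
    p,d=ray(c1,*a);q,e=ray(c2,*b)
    s=np.linalg.lstsq(np.c_[d,-e],q-p,rcond=None)[0]
    A=p+d*s[0];B=q+e*s[1]; return (A+B)/2,np.linalg.norm(A-B)
def save(c,name,box=None,k=1):
    im=c['image'][:,:,::-1]
    if box: x0,y0,x1,y1=box; im=im[y0:y1,x0:x1]
    cv2.imwrite('pics/'+name,cv2.resize(im,None,fx=k,fy=k,interpolation=cv2.INTER_CUBIC))
E
python3 - <<'E'
from h import *
for n in('top','side'):
    c=cams.read_camera(n); save(c,n+'0.png'); print(n,{k:v for k,v in c.items() if k!='image'})
print(monitor.state(),env.tcp_to_tips)
E
```

```text
top {'fx': 416.08243186867367, 'fy': 416.08243186867367, 'cx': 317.00741151651425, 'cy': 202.35013758899115, 'position': array([ 366.9443478 ,  -48.30598285, 1032.38799532]), 'orientation': array([-2.97248510e+00, -2.33669904e-03, -1.57069417e+00])}
side {'fx': 376.39545772288164, 'fy': 376.39545772288164, 'cx': 317.61198039573895, 'cy': 201.18048356560126, 'position': array([  1.56391505, 596.64239764, 632.34396997]), 'orientation': array([-2.15263006,  0.02287555, -2.4686628 ])}
{'t': 0.1, 'joints': array([-1.24156986e+00,  4.91500794e-01,  1.55939274e+00, -1.68657945e-05,
        1.09170081e+00, -1.05599465e-01]), 'qvel': array([ 1.84776521e-03, -1.62001760e-03, -1.51731836e-03,  2.48970978e-03,
        5.82505938e-05,  1.40776779e-03]), 'tau': array([ 1.88925369e-03, -6.13623548e+01, -2.58606201e+01,  6.93686306e-02,
        4.70290531e-02, -3.25233327e-05]), 'eef_pos': array([ 263.293576  , -566.80391349,  404.21769273]), 'tcp_rot': array([-1.66146298,  1.56979453,  1.91496339]), 'ft_force': array([-0.41037969,  0.56865495,  0.44623497]), 'moment': array([-0.00046911,  0.02877532, -0.02937544]), 'opening': 0.9965647545512677} 190.1
```

View pics/top0.png

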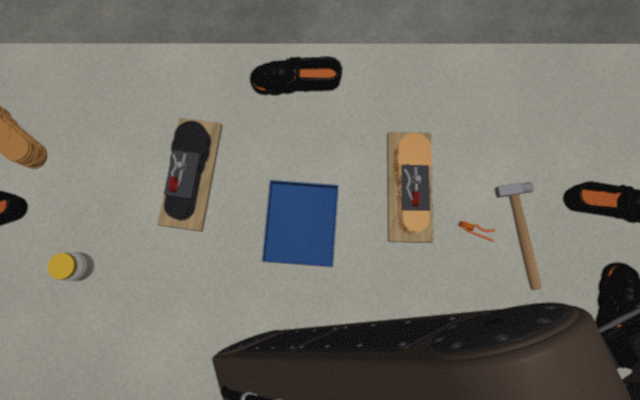

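View pics/side0.png

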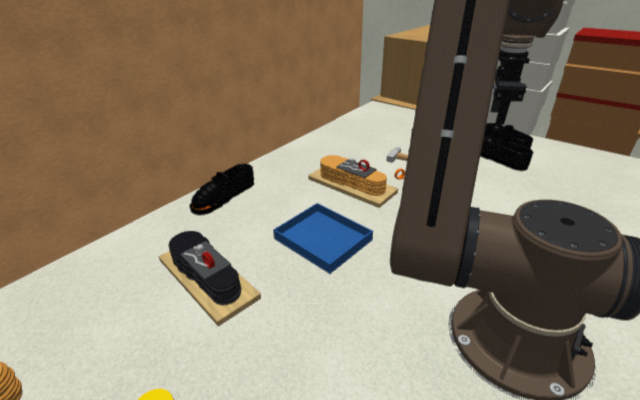

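Top view: tan stack at about (414,187), with its red loop at (416,198). Black stack at (190,172), with its loop at (174,184). Loose orange clip at (476,230), which is not meant. Tray at (301,223). The side view agrees: tan loop at (364,165), black loop at (208,259), tray at (323,236).
Next I measure these and take one enlarged crop.

```bash
python3 - <<'E'
from h import *
t=cams.read_camera('top'); s=cams.read_camera('side')
def comps(c,f,mn=6):
    h=cv2.cvtColor(c['image'],cv2.COLOR_RGB2HSV).astype(int); m=f(h[...,0],h[...,1],h[...,2]).astype(np.uint8)
    n,l,st,ce=cv2.connectedComponentsWithStats(m); return [(st[i].tolist(),ce[i].round(1).tolist(),l==i) for i in range(1,n) if st[i,4]>=mn]
red=lambda h,s,v:((h<4)|(h>174))&(s>150)&(v>60)
blue=lambda h,s,v:(h>100)&(h<125)&(s>120)
wood=lambda h,s,v:(h>8)&(h<25)&(s>60)&(v>100)
for n,c in(('top',t),('side',s)):
    for st,ce,_ in comps(c,red): print(n,'red',st,ce)
for st,ce,m in comps(t,blue,500):
    cn=max(cv2.findContours(m.astype(np.uint8),0,2)[0],key=cv2.contourArea)
    b=cv2.boxPoints(cv2.minAreaRect(cn)); print('tray px',b.round(1).tolist()); w=np.array([onz(t,*p,32)[:2] for p in b]); print(w.round(),w.mean(0), np.linalg.norm(np.diff(w,axis=0),axis=1))
for st,ce,m in comps(t,wood,1500):
    cn=max(cv2.findContours(m.astype(np.uint8),0,2)[0],key=cv2.contourArea)
    b=cv2.boxPoints(cv2.minAreaRect(cn)); w=np.array([onz(t,*p,15)[:2] for p in b]); e=np.diff(w,axis=0);L=np.linalg.norm(e,axis=1);k=L.argmax(); print('board',ce,w.mean(0).round(1),L.round(),'yaw',np.degrees(np.arctan2(e[k,1],e[k,0])))
# plate
x0,y0,x1,y1=395,155,436,220
g=t['image'][y0:y1,x0:x1]
save(t,'top_crop.png',(380,125,440,245),5); save(s,'side_crop.png',(300,140,410,210),7)
a=cv2.imread('pics/top_crop.png'); b=cv2.imread('pics/side_crop.png'); b=cv2.resize(b,None,fx=.62,fy=.62)
H=600; o=np.zeros((H,300+b.shape[1],3),np.uint8); o[:a.shape[0],:300]=a; o[:b.shape[0],300:]=b; cv2.imwrite('pics/crop1.png',o); print(o.shape)
E
```

```text
top red [169, 177, 9, 15, 108] [172.8, 184.0]
top red [412, 191, 7, 15, 79] [415.4, 198.3]
side red [574, 28, 66, 18, 808] [608.5, 35.9]
side red [557, 94, 83, 16, 246] [598.9, 101.1]
side red [359, 160, 10, 11, 42] [364.0, 165.4]
side red [202, 252, 13, 16, 128] [208.0, 259.2]
tray px [[262.79998779296875, 260.5], [268.79998779296875, 180.39999389648438], [337.3999938964844, 185.5], [331.3999938964844, 265.70001220703125]]
[[ 397.   78.]
 [ 593.   68.]
 [ 580. -101.]
 [ 385.  -85.]] [488.58104883  -9.83430264] [195.68655416 169.23399696 195.31269453]
board [17.8, 142.1] [696.1 719.2] [ 86. 195.  85.] yaw -132.2575149237186
board [197.2, 184.3] [615.8 267.5] [285. 115. 284.] yaw -7.6382997327651365
board [407.7, 186.9] [ 584.1 -283.1] [113. 279. 108.] yaw 177.341028678359
(600, 777, 3)
```

View pics/crop1.png

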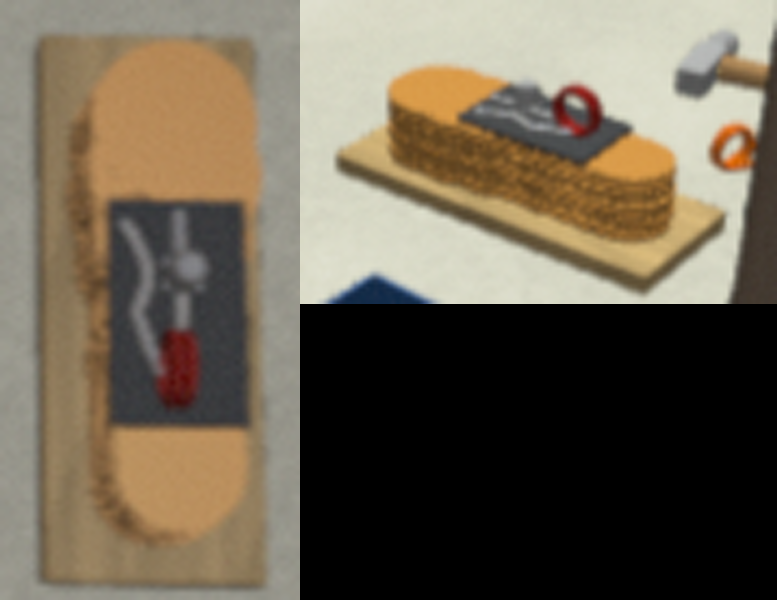

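The crop confirms it. The red loop sits on the tan stack's plate on the robot side. Its straight leg runs through the pin at crop (185,268), away from the robot, and the bowed leg is on the left (+y). The orange clip lies off to the right on the bench.

```bash
python3 - <<'E'
from h import *
t=cams.read_camera('top'); s=cams.read_camera('side')
f=lambda x,y,z:onz(t,380+(x+.5)/5-.5,125+(y+.5)/5-.5,z)
print('loop tri',tri(t,(415.4,198.3),s,(364.0,165.4)))
ang=lambda a,b:np.degrees(np.arctan2(b[1]-a[1],b[0]-a[0]))
P=[f(112,425,74),f(110,203,74),f(243,203,74),f(248,425,74)]
print('plate',np.round(P,1)[:,:2].tolist(),np.mean(P,axis=0),ang(P[0],P[1]),ang(P[3],P[2]))
B=[f(40,583,15),f(40,38,15),f(252,38,15),f(265,583,15)]
print('board',np.round(B,1)[:,:2].tolist(),np.mean(B,axis=0),ang(B[0],B[1]),ang(B[3],B[2]))
print('leg',f(181,328,77),f(180,210,77),ang(f(181,328,77),f(180,210,77)))
print('pin top',f(190,266,99))
print('loop bounds top x',f(178,330,100),f(178,408,85), 'y at', f(160,370,93),f(199,370,93))
st=monitor.state(); M=R.from_euler('xyz',st['tcp_rot']).as_matrix(); print(M.round(3), 'y yaw',np.degrees(np.arctan2(M[1,1],M[0,1])))
# pin/black pin for the check of side image
E
```

```text
loop tri (array([ 535.81576254, -277.64614207,   90.987626  ]), np.float64(3.2858758490523328))
plate [[513.5, -248.6], [620.2, -251.3], [620.2, -314.5], [513.6, -312.1]] [ 566.86147601 -281.65053549   74.        ] -1.4539671814189314 -1.3190764624484044
board [[444.5, -223.1], [722.6, -231.0], [722.7, -339.4], [444.5, -333.1]] [ 583.55752654 -281.66226643   15.        ] -1.6303842244444289 -1.3050446389456536
leg [ 559.05433843 -281.92941542   77.        ] [ 615.97073721 -283.72593628   77.        ] -1.8078954683385802
pin top [ 583.71427724 -281.8522625    99.        ]
loop bounds top x [ 553.49655899 -274.89584951  100.        ] [ 519.80168558 -277.08661766   85.        ] y at [ 536.17489111 -267.58789279   93.        ] [ 536.18425631 -285.500523     93.        ]
[[-0.     0.421 -0.907]
 [ 0.    -0.907 -0.421]
 [-1.    -0.    -0.   ]] y yaw -65.08778792324017
```

Emit:
apply_moves([
  [0,[0,-14.87,-37.02],0.461],
  [0,[0,-14.87,-37.02],0.461],
  [0,[0,-14.87,-37.02],0.461],
  [0,[0,-14.87,-37.02],0.461],
  [0,[0,-14.87,-37.02],0.461],
  [0,[0,-14.87,-37.02],0.461],
  [0,[0,-14.87,-37.02],0.461],
  [0,[0,-14.87,-37.02],0.461],
  [0,[0,-14.87,-37.02],0.461],
  [0,[0,-14.87,-37.02],0.461],
  [0,[0,-14.87,-37.02],0.461],
  [0,[0,-14.87,-37.02],0.461],
  [0,[0,-14.87,-37.02],0.461],
])

```text
t: 1.92
eef_pos: [536.3, -276.2, 404.8]
tcp_rot: [2.267, 1.571, -0.901]
ft_force: [0.0, 0.8, -0.1]
opening: 0.498
```

Emit:
apply_moves([
  [0,[4,0,0],0],
  [0,[8,0,0],0],
  [0,[8,0,0],0],
  [0,[8,0,0],0],
])

```text
t: 2.42
eef_pos: [536.8, -276.3, 326.1]
tcp_rot: [2.553, 1.569, -0.615]
ft_force: [0.9, -0.4, 0.0]
opening: 0.503
```

```bash
python3 - <<'E'
from h import *
st=monitor.state(); M=R.from_euler('xyz',st['tcp_rot']).as_matrix(); print(M.round(3),st['eef_pos'],st['opening'])
s=cams.read_camera('side'); t=cams.read_camera('top')
save(s,'s1.png',(290,100,430,220),4); save(t,'t1.png',(360,110,460,250),4)
a=cv2.imread('pics/s1.png')[:480,:480]; b=cv2.imread('pics/t1.png')[:480,:320]; b=np.vstack([b,np.zeros((max(0,480-b.shape[0]),b.shape[1],3),np.uint8)])
cv2.imwrite('pics/c2.png',np.hstack([a,b]))
E
```

```text
[[ 0.001 -0.026 -1.   ]
 [-0.001 -1.     0.026]
 [-1.     0.001 -0.001]] [ 536.76835728 -276.26846456  326.06933421] 0.5029252080851147
```

View pics/c2.png

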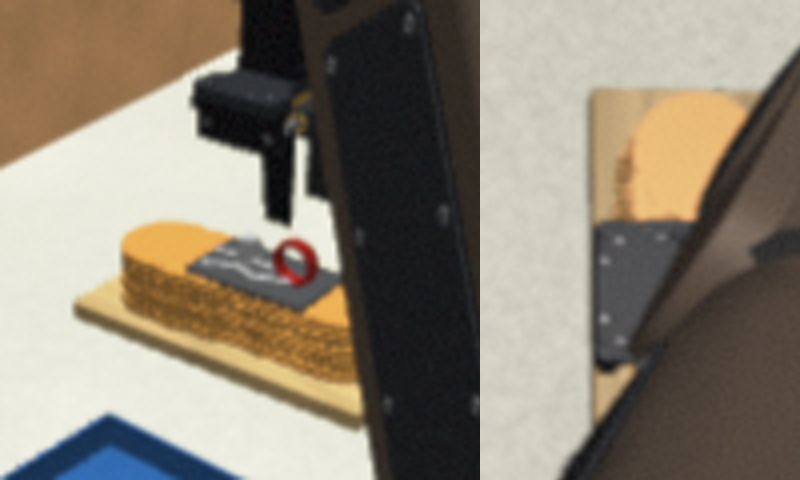

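The side view shows the jaws straddling the line above the loop: fingertip at crop (278,218), loop at (295,262). I'll descend and close.

Emit:
apply_moves([
  [0,[3,0,0],0],
  [0,[5.1,0,0],0],
  [0,[5.1,0,0],0],
  [0,[5.1,0,0],0],
  [1,[5.1,0,0],0],
  [1,[5.1,0,0],0],
  [1,[5.1,0,0],0],
  [1,[5.1,0,0],0],
  [1,[5.1,0,0],0],
  [1,[5.1,0,0],0],
])

```text
t: 3.78
eef_pos: [536.4, -276.1, 273.8]
tcp_rot: [1.908, 1.571, -1.26]
ft_force: [-0.5, 1.5, 0.6]
opening: 0.122
```

Opening 11.6 mm, which matches the 12 mm loop. I'll pull.

Emit:
apply_moves([
  [1,[0,0,0.5],0],
  [1,[0,0,1],0],
  [1,[0,0,1.5],0],
  [1,[0,0,2],0],
  [1,[0,0,2.5],0],
  [1,[0,0,3],0],
  [1,[0,0,3.5],0],
  [1,[0,0,4],0],
  [1,[0,0,4.5],0],
  [1,[0,0,5],0],
  [1,[0,0,5.5],0],
  [1,[0,0,6],0],
  [1,[0,0,6.5],0],
  [1,[0,0,7],0],
  [1,[0,0,7.3],0],
  [1,[0,0,7.3],0],
  [1,[0,0,7.3],0],
])

```text
t: 5.9
eef_pos: [463.5, -274.2, 273.7]
tcp_rot: [1.504, 1.571, -1.664]
ft_force: [-0.7, -0.2, 0.5]
opening: 0.126
```

```bash
python3 - <<'E'
from h import *
st=monitor.state(); print(st['eef_pos'],st['opening'],st['ft_force'])
s=cams.read_camera('side'); save(s,'s2.png',(290,110,430,220),5)
E
```

```text
[ 463.50236657 -274.15756078  273.73797039] 0.1260091138146641 [-0.6950953  -0.1645206   0.49176183]
```

View pics/s2.png

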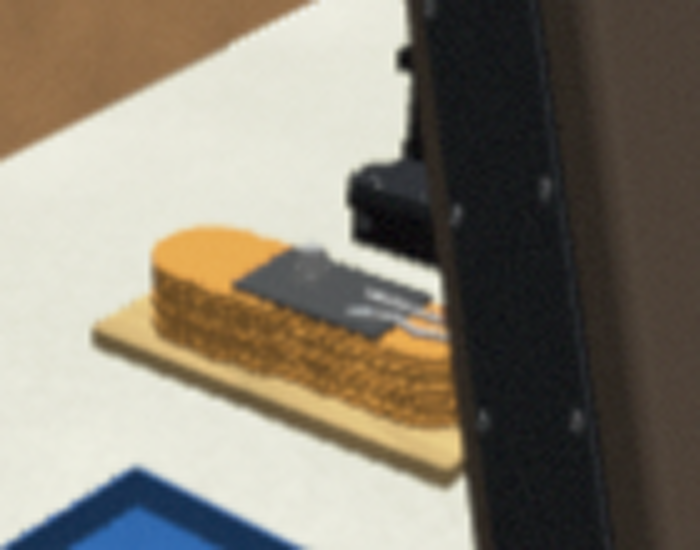

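The pin at (312,262) is empty and both legs are clear of it. I'll lift and carry it to above the tray.

Emit:
apply_moves([
  [1,[-3,0,0],0],
  [1,[-7,0,0],0],
  [1,[-7,0,0],0],
  [1,[-7,-4,0.2],0],
  [1,[-7,-8,0.4],0],
  [1,[-7,-12,0.6],0],
  [1,[-7,-16,0.8],0],
  [1,[-7,-20,1.0],0],
  [1,[-7,-23,1.2],0],
  [1,[-7,-25.6,1.3],0],
  [1,[-7,-25.6,1.3],0],
  [1,[-7,-25.6,1.3],0],
])

```text
t: 7.45
eef_pos: [457.2, -18.3, 343.3]
tcp_rot: [0.196, 1.57, -2.971]
ft_force: [0.3, 0.2, -1.0]
opening: 0.122
```

```bash
python3 - <<'E'
from h import *
st=monitor.state(); print(st['eef_pos'],st['tcp_rot'],st['opening'],st['ft_force'])
s=cams.read_camera('side'); save(s,'s3.png',(230,110,430,290),4)
E
```

```text
[457.21329485 -18.29167409 343.30756676] [ 0.19612874  1.57025465 -2.97142406] 0.12186877215441598 [ 0.28365745  0.23118413 -0.9817835 ]
```

View pics/s3.png

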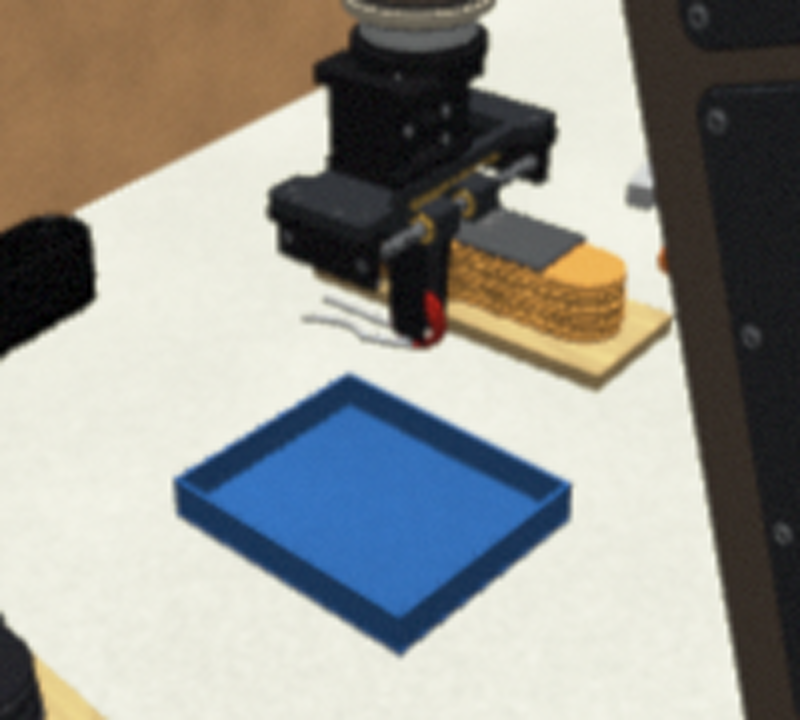

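The clip is held over the tray with its legs at (305,318) and (325,298), pointing forward. I'll check for pitch in the grip.

```bash
python3 - <<'E'
from h import *
s=cams.read_camera('side')
c=lambda P:((np.array(proj(s,P))-[230,110])*4).round()
for z in(136,146.6,157): print(z,'straight',c([537,-26.5,z]),'bowed',c([533,2.5,z]),'loopbottom',c([457,-18,z]))
E
```

```text
136 straight [321. 308.] bowed [296. 330.] loopbottom [414. 355.]
146.6 straight [320. 294.] bowed [295. 315.] loopbottom [414. 340.]
157 straight [320. 280.] bowed [295. 301.] loopbottom [414. 325.]
```

The clip is level within about 2 mm. I'll lower and release.

Emit:
apply_moves([
  [1,[4,0,0],0],
  [1,[8,0,0],0],
  [1,[11,0,0],0],
  [1,[12.5,0,0],0],
  [1,[13.2,0,0],0],
  [1,[13.6,0,0],0],
  [1,[13.9,0,0],0],
  [1,[13.9,0,0],0],
  [1,[13.9,0,0],0],
  [1,[13.9,0,0],0],
])

```text
t: 8.8
eef_pos: [457.2, -17.8, 205.0]
tcp_rot: [2.831, 1.57, -0.336]
ft_force: [-0.4, 0.1, -1.0]
opening: 0.121
```

```bash
python3 - <<'E'
from h import *
st=monitor.state(); print(st['eef_pos'],st['opening'],st['ft_force'])
E
```

```text
[457.17711256 -17.83796616 204.95587878] 0.12069532067351497 [-0.3914071   0.12390372 -1.02815042]
```

Emit:
apply_moves([
  [1,[0.1,0,0],0],
  [1,[0.1,0,0],0],
  [0.5,[0.1,0,0],0],
  [0,[0.1,0,0],0],
  [0,[0.1,0,0],0],
  [0,[0.1,0,0],0],
  [0,[0.1,0,0],0],
  [0,[-2,0,0],0],
  [0,[-6,0,0],0],
  [0,[-12,0,0],0],
  [0,[-16,0,0],0],
  [0,[-16,0,0],0],
  [0,[-16,0,0],0],
])

```text
t: 10.42
eef_pos: [456.8, -17.8, 364.1]
tcp_rot: [0.023, 1.57, 3.139]
ft_force: [0.2, 1.6, 0.7]
opening: 0.498
```

```bash
python3 - <<'E'
from h import *
st=monitor.state(); print(st['t'],st['eef_pos'],st['opening'],st['ft_force'])
s=cams.read_camera('side'); save(s,'s4.png',(150,140,430,330),2.8)
E
```

```text
10.425 [456.84623045 -17.82975811 364.13947263] 0.4976883242261656 [0.16873835 1.64788084 0.7404066 ]
```

View pics/s4.png

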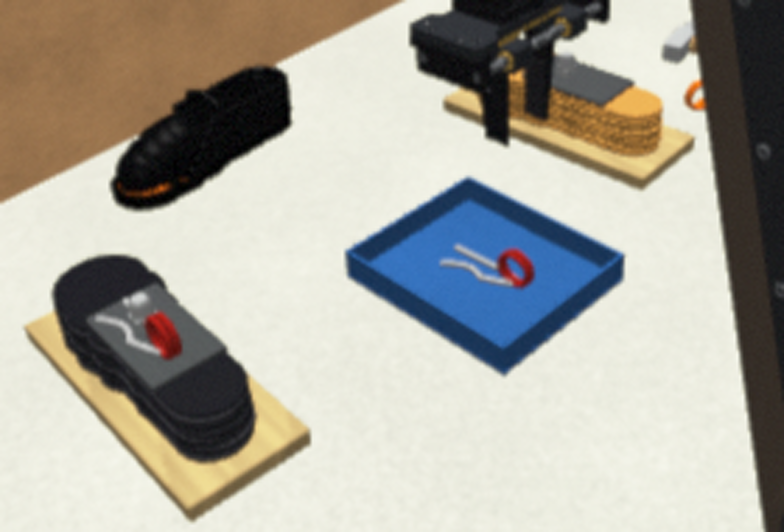

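The clip lies flat in the tray: loop at (515,268), legs at (445,262) and (460,248). The black clip is still in its pin at (162,335), and the gripper is clear. I'll hand in.

```bash
python3 -c "
from cell import job; print(job.job_done())"
```

```text
the job is handed in; nothing more can be done
None
```

I pulled the tan stack's clip about 73 mm straight out of its pin, laid it flat on the floor of the blue tray, and handed the job in at about 10.4 s of the 37 s allowed.

- **Final picture:** it shows the clip on its legs well inside the tray, with the gripper open and clear. The black stack's clip is still in its pin, and the stacks and tray show no sign of having moved.
- **Checks along the way:** the grip opening was about 11.6 mm on the 12 mm loop. The wrist force stayed under 2 N in every reading I took. An in-air check before lowering showed the clip level to about 2 mm.
- **Disagreements:** the two camera views of the loop differed by about 3 mm, and the tray's long side measured about 195 mm instead of 200 mm. Neither affected the work, and no check failed.

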